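# Close and lock the jaw of a circuit-board holder through its L-shaped slot

### The job

Close the sliding jaw of the board holder onto the circuit board and lock it: with a fingertip, push the black knob along the long leg of the L-shaped slot to the corner, then push it sideways to the very end of the short leg. Only push the knob, do not lift it, leave everything else on the bench where it is, and finish with the hand clear.

Things in the scene. Friction and masses are not known exactly. Their poses are not given: they have to be found in the camera images.
- holder: Board holder, fixed (mm): black bed x -100..220, y -80..85, 8 mm high; grey slotted plate x -100..65, full width, flat top 24 mm above the bench (only knob and spare cap on it); circuit board x 141..203, parts up to 41 mm high; a jaw slides between. Origin on the bench; x along the bed from slotted plate to circuit board (away from the robot, turned up to 0.4 rad either way), y left, z up.
- slot_start (a point): Near end of the long leg of the L slot: pin centre with the jaw fully open, at plate-top height, (-45, 0, 24) mm in the holder's frame. The slot is 14 mm wide, the steel pin in it 10 mm in diameter.
- slot_corner (a point): Corner of the L slot: pin centre at the end of the long leg, (15, 0, 24) mm in the holder's frame; the long leg is 60 mm long.
- slot_end (a point): Closed end of the short leg of the L slot: pin centre when locked, (15, 40, 24) mm in the holder's frame; the short leg is 40 mm long and runs to the holder's +y (left).
- knob_mid (a point): Centre of the knob, half-way up, on the pin's axis, 38.5 mm above the bench. Black upright plastic cone, 26 mm tall (25.5 to 51.5 mm above the bench), 25 mm in diameter for its lowest 4 mm, tapering to 19 mm at the top. It rides over the flat plate as the slot guides its pin.
- jaw (a joint): How far the jaw, pin and knob have moved along the holder's +x (m): 0 fully open, 0.06 at the corner with the jaw against the circuit board. It starts between 0 and 0.025. Rubbing friction about 2 N, no spring: it stays where it is left.
- pin (a joint): How far pin and knob have moved sideways along the holder's +y (m): 0 in the long leg, 0.04 at the end of the short leg. The slot walls let it move (more than about 2 mm) only at the corner. Rubbing friction about 1.2 N, no spring.
- knob (a joint): How far the knob is pulled up on its pin (m): 0 down (held down by its weight and a light spring), at most 0.012. It must stay down.
- spare_cap: Bystander: loose black knob cap standing on the grey plate near its left near corner, 18 mm in diameter, 16 mm tall. Origin at the centre of its underside.
- flux_jar: Bystander: small closed jar standing on the bench at the left of the holder, 44 mm in diameter, 45 mm tall. Origin at the centre of its underside.
- brush: Bystander: cleaning brush lying on the bench to the right, 200 mm long. Origin half-way along it, on the bench.
- screwdriver: Bystander: screwdriver lying on the bench to the left, 170 mm long. Origin half-way along it, on the bench.
- parts_tin: Bystander: open aluminium tin, 64 mm in diameter, 30 mm tall, at one side of the holder. Origin at the centre of its underside.
- solder_spool: Bystander: solder spool standing on end, 52 mm in diameter, 40 mm tall, at one side of the holder. Origin at the centre of its underside.
- alcohol_bottle: Bystander: white bottle, 48 mm in diameter, 110 mm tall. Origin at the centre of its underside.

How it is judged:
By the outcome, as a careful person would: the job done as asked, in the order asked, and still so for the second after the job is handed in, with the robot touching nothing.
It also fails if it takes over 40 s, if anything falls off the work surface, if the arm or the gripper's body presses on something with over 40 N, if the wrist force passes 120 N, or if a joint passes its speed limit or range.

### The arm

A 6-joint arm with a two-finger parallel gripper is mounted at the origin on the work surface. World frame = base frame: x ahead of the robot, y to its left, z up, the work surface at z = 0. Lengths are in mm, angles in rad, forces in N, time in s.
With the tool pointing down it reaches from about 300 to 775 mm from the base axis. Payload 14.6 kg.
Tool frame: the origin (TCP) lies between the finger pads; the fingertips stand 19 mm ahead of it and the grasp point (between the pads) is the TCP; z points along the fingers, y is the line along which they close (so a half turn about z gives the same grasp; the last joint's range is limited). The gripper opens to 94 mm and grips with 3 to 60 N. Pads are 16 mm wide; open, the fingers measure 119 mm over their backs; the gripper's body (75 mm by 177 mm) begins 78 mm behind the grasp point.
Start: joints at [1.133, 0.3, 1.521, -0, 1.321, -0.067], TCP at [199.295, 512.612, 224.446] pointing down, gripper open.
Joint ranges: [-3.03, 3.03], [-0.79, 2.21], [0.23, 2.52], [-1.04, 4.18], [0, 3.07], [-2.55, 2.55]. Speed limits (rad/s): [2.22, 2.22, 2.57, 3.14, 3.14, 3.14].

### API

Orientations are given as [roll, pitch, yaw] about the fixed x, y, z axes, in that order (R = Rz(yaw) Ry(pitch) Rx(roll)).
In Python, from cell import monitor, imaging, job, find_in, trace gives the robot as it stands. The module is installed in compiled form; this text tells all that it offers.
- The arm moves only by the tool arm_command, never from a script. Its argument "steps" is a list of rows, each a list of 5 numbers: the opening, from 0 (shut) to 1 (fully open), then the shift along the tool's x, y, z in mm, then the turn about the tool's z in degrees. In form: [[gripper, dx, dy, dz, turn], ...]. A call has 1 to 20 rows; each row is the pose to reach, as a shift and turn from the pose commanded when the call began, along the tool's axes at that moment; what a row does not reach only later rows make up. A row lasts 1/8 s, in which the tool goes at most 62.5 mm and 10.7 degrees, less where a joint would pass 70% of its speed; a pose out of reach is approached as far as the arm can. A call with a gripper value outside its range is refused whole. The fingers move at their own pace and stop on an object; "force" is the grip in N (left out, the last holds). Time passes only in rows, so rows that repeat a pose let the fingers close. It gives the time, the measured TCP pose, the force, the opening and the grip force at its end, in the units of the state.
- monitor.read_state(): the state, without advancing time (a new reading comes with each control period).
- imaging.camera(name): name is "side" or "top" or "wrist"; returns a dict with "img" (400x640x3 uint8, red, green, blue), "mtx" (3x3 intrinsics, pixels), "view" (4x4, takes a point from world to camera coordinates). Camera axes: x right, y down, z forward; pixel columns grow to the right and rows downward; lengths in mm; the calibration is good to about 2 mm. The wrist camera is an equidistant fisheye: a pixel r from the principal point sees the ray r / f radians off the axis. A picture is of the moment at which its call begins. There is no depth.
- job.sign_off(): hands the job in; it is judged then, once.
Trained networks look in a picture, given as the dict that the camera call returned (one of the last four; its "shot" number tells which), for a name from the list of things; names that differ only in an ending like _2 or _b are one class to them, and where a whole thing is asked for, a point or a joint stands for the part that bears it (a point fixed in the world has none). Each returns a list of dicts, best first, with "p" (0 to 1); they miss things now and then, are a little off and sometimes report something else, mostly with a low value. They report only what shows in the picture. A call takes as long as a camera call.
- find_in(picture, target): "rect" ([centre column, centre row, width, height] in pixels, round what is visible of it).
- trace(picture, target): "region" (400x640 bool, what is visible of it) and "rect" ([centre column, centre row, width, height] in pixels, round what is visible of it).
The state is a dict: "clock": time; "joints": joint angles; "qd": joint speeds; "effort": joint torques, N m; "eef_pos": TCP position; "eef_rot": TCP orientation; "wrist_force": force on the tool from outside, world axes, zero at the start; "moment": the same for the moment, N m; "finger_gap": finger opening in mm; "finger_force": force on a finger pad.
Only numpy, scipy, OpenCV 4.12 (cv2) and the standard library are available. Lean on these libraries where they do the work, as an engineer would, in place of code of your own. Each camera call takes 0.05 s, during which the arm holds its last target. There are 200 camera calls.

## Working session

There is one attempt and no reset: what is moved stays moved. The work goes in short steps, Python scripts to look and compute and a tool call to move; the robot and the scene stay as the last step left them, time stands still between calls to the robot, and variables do not carry over. Pictures are saved under pics/ and viewed, at most 10 in all, crops included, and the job is handed in when it is done.

Besides the shell and the picture viewer there is one more tool, called after ">>>" by a JSON object that holds its "name" and its "arguments". arm_command: Moves the arm, as the interface text tells. Its arguments: {"type":"object","properties":{"steps":{"type":"array","items":{"type":"array","items":{"type":"number"}}},"force":{"type":"number"}},"required":["steps"]}

```bash
mkdir -p pics
cat > h.py <<'E'
import numpy as np, cv2
from cell import monitor, imaging, job, find_in, trace
def ray(c,u,v):
    K=c["mtx"];V=np.array(c["view"]);d=np.linalg.inv(K)@[u,v,1]
    R=V[:3,:3];return -R.T@V[:3,3],R.T@d
def onz(c,u,v,z):
    o,d=ray(c,u,v);return o+d*(z-o[2])/d[2]
def proj(c,P):
    V=np.array(c["view"]);p=V[:3,:3]@np.asarray(P,float)+V[:3,3];q=c["mtx"]@p;return q[:2]/q[2]
def save(c,n,crop=None,s=1):
    im=c["img"][:,:,::-1]
    if crop: im=im[crop[1]:crop[3],crop[0]:crop[2]]
    cv2.imwrite("pics/"+n,cv2.resize(im,None,fx=s,fy=s))
E
python3 - <<'E'
from h import *
print(monitor.read_state())
for n in("top","side"):
    c=imaging.camera(n);save(c,n+"0.png")
    print(n,c["mtx"].round(1).tolist(),np.array(c["view"]).round(2).tolist())
    for t in("holder","knob","knob_mid","spare_cap","flux_jar","alcohol_bottle","slot_corner"):
        for r in find_in(c,t)[:2]:
            print(t,round(r["p"],2),np.round(r["rect"],1),onz(c,r["rect"][0],r["rect"][1],38.5).round(0))
E
```

```text
{'clock': 0.0, 'joints': array([ 1.13337586e+00,  3.00445927e-01,  1.52154967e+00,  2.66594621e-05,
        1.32074619e+00, -6.66086700e-02]), 'qd': array([-0.00025851,  0.000187  ,  0.00094146, -0.00031103,  0.00065549,
        0.00119101]), 'effort': array([ 1.44872138e-03, -5.31806695e+01, -3.52733874e+01,  7.09446031e-02,
        2.43432366e-02, -8.04072056e-05]), 'eef_pos': array([199.20399383, 512.4002723 , 223.91342811]), 'eef_rot': array([-3.14044779e+00, -1.02250952e-04,  2.77077419e+00]), 'wrist_force': array([ 0.04800602, -0.09493247, -0.36507746]), 'moment': array([0.02400611, 0.02470935, 0.01505384]), 'finger_force': 0.0, 'finger_gap': 93.96249134784944}
top [[404.8, 0.0, 319.3], [0.0, 404.8, 196.7], [0.0, 0.0, 1.0]] [[-0.0, -1.0, -0.01, -9.36], [-0.98, 0.0, -0.18, 484.27], [0.18, 0.0, -0.98, 1043.75], [0.0, 0.0, 0.0, 1.0]]
holder 0.55 [306.8 160.6  72.1 118. ] [586.  24.  38.]
knob 0.38 [308.4 191.8   7.3   9.6] [499.  20.  38.]
knob_mid 0.56 [307.3 192.8  11.4   7.1] [496.  22.  38.]
flux_jar 0.52 [264.4 168.1  12.5  13.9] [565. 140.  38.]
alcohol_bottle 0.85 [172.4 22
[... 277 characters left out ...]
41], [0.44, 0.69, -0.58, 1199.03], [0.0, 0.0, 0.0, 1.0]]
holder 0.66 [442.6 259.2  27.   26.8] [ 632. -355.   39.]
holder 0.63 [334.8 199.1 116.   69.5] [548. -13.  38.]
knob 0.62 [312.5 200.2   7.   13.7] [492.  16.  38.]
knob 0.32 [338.  306.4  27.6  31.4] [ 334. -347.   38.]
knob_mid 0.65 [229.7 149.6  18.   39.7] [410. 395.  38.]
knob_mid 0.4 [313.5 201.8   1.7   4.5] [491.   8.  38.]
flux_jar 0.72 [313.  175.1  16.2  17.4] [561. 125.  38.]
alcohol_bottle 0.65 [230.1 148.4  15.9  37.1] [414. 401.  38.]
alcohol_bottle 0.43 [438.1 310.8  75.2  47.3] [ 510. -471.   38.]
slot_corner 0.62 [335.3 200.8 120.6  71.7] [545. -20.  38.]
slot_corner 0.17 [336.6 306.5  23.1  33.3] [ 331. -346.   38.]
```

Run:
```python
from h import *
c=imaging.camera("top");save(c,"top1.png",(230,80,390,240),3.7)
c=imaging.camera("side");save(c,"side1.png",(240,130,440,270),4)
```

```text
(no output)
```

View pics/top1.png

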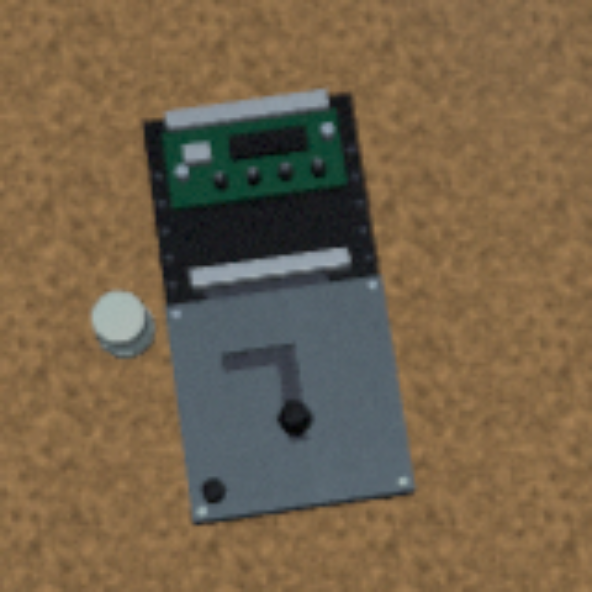

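View pics/side1.png

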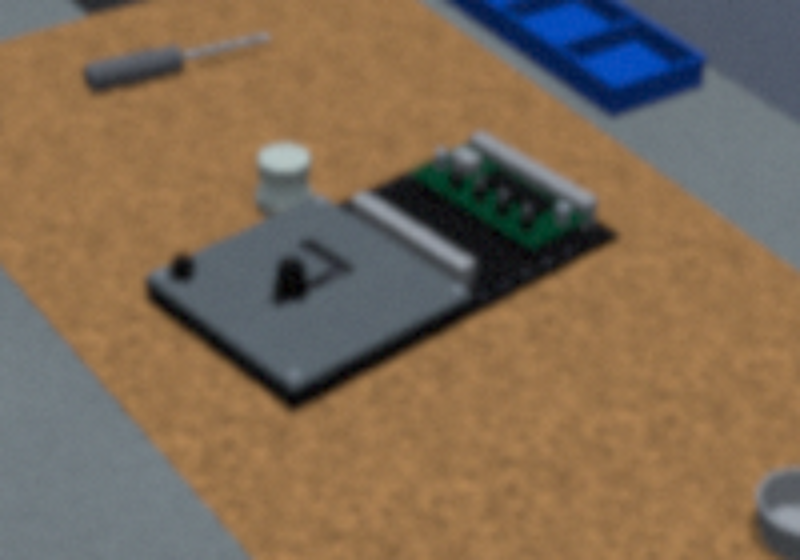

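View pics/top0.png

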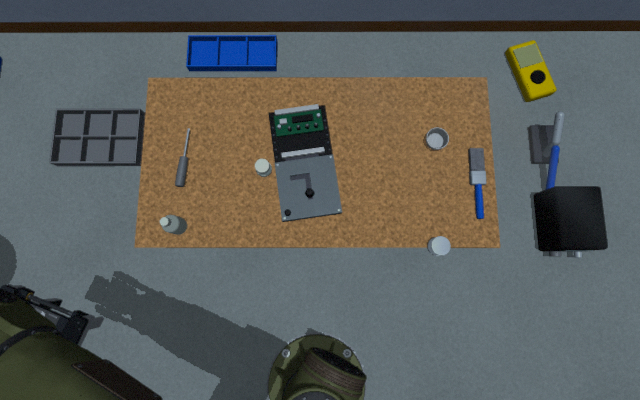

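The top crop shows the plate, with corners near (193,517), (411,489), (380,280) and (167,303). The knob is at (295,418) partway along the long leg, and the short leg runs left to (225,360). The cap is at (213,490) and the jar at (120,322). I'll fit the holder pose from these corners.

Run:
```python
from h import *
from scipy.optimize import least_squares
def tr(h,P): 
    x,y,a=h;return np.array([x+P[0]*np.cos(a)-P[1]*np.sin(a),y+P[0]*np.sin(a)+P[1]*np.cos(a),P[2]])
T=imaging.camera("top");S=imaging.camera("side")
tp=[((193,516),(-100,85,24)),((411,489),(-100,-80,24)),((380,280),(65,-80,24)),((167,303),(65,85,24)),((145,122),(220,85,8)),((352,95),(220,-80,8)),((298,345),(22,-7,24)),((223,361),(15,47,24))]
sp=[((150,280),(-100,85,24)),((293,388),(-100,-80,24)),((468,290),(65,-80,24)),((617,237),(220,-80,8)),((350,267),(22,-7,24))]
tp=[((np.array(u)+.5)/3.7-.5+[230,80],P) for u,P in tp]
sp=[((np.array(u)+.5)/4-.5+[240,130],P) for u,P in sp]
def res(h,w): return np.concatenate([proj(c,tr(h,P))-u for c,L in w for u,P in L])
for w in([(T,tp)],[(S,sp)],[(T,tp),(S,sp)]):
    r=least_squares(res,[550,20,0.1],args=(w,),loss="soft_l1",x_scale=[10,10,.1]);print(r.x.round(3));print(res(r.x,w).reshape(-1,2).round(1).tolist())
h=r.x
# knob: silhouette from top
for c in(T,S):
    for t in("knob","knob_mid"):
        for q in trace(c,t)[:2]:
            print(t,q["p"],q["rect"],q["region"].sum())
    for s in(0,.005,.01,.015,.02,.025): print(s,proj(c,tr(h,(-45+s*1e3,0,38.5))).round(1))
def px(u,s,o): return (np.array(u)+.5)/s-.5+o
k=px((295,418),3.7,[230,80]);
for z in(38.5,45):
    p=onz(T,*k,z);d=p[:2]-h[:2];ca,sa=np.cos(h[2]),np.sin(h[2]);print("knob",p.round(1),"holder",[round(d[0]*ca+d[1]*sa,1),round(-d[0]*sa+d[1]*ca,1)])
k=px((288,278),4,[240,130]);p=onz(S,*k,38.5);d=p[:2]-h[:2];print("knobS",p.round(1),[round(d[0]*ca+d[1]*sa,1),round(-d[0]*sa+d[1]*ca,1)])
# jaw bar position vs
```

```text
[5.3333e+02 2.2376e+01 1.3400e-01]
[[-0.6, 1.3], [0.8, 0.5], [0.7, -1.1], [-0.5, 0.5], [-0.1, -0.6], [0.6, -0.6], [-1.1, -0.4], [0.1, 0.3]]
[5.2733e+02 2.4996e+01 1.5100e-01]
[[-1.9, -0.7], [-0.2, -0.0], [0.5, 0.7], [-0.2, -1.4], [1.5, 0.8]]
[5.31716e+02 2.32890e+01 1.32000e-01]
[[-1.0, 1.9], [0.4, 1.1], [0.4, -0.5], [-0.8, 1.0], [-0.3, -0.1], [0.4, -0.1], [-1.4, 0.2], [-0.2, 0.9], [-0.2, -1.4], [0.6, -0.3], [2.1, 1.0], [2.0, -0.7], [3.2, 0.7]]
knob 0.54 [308.2, 193.0, 9.6, 6.4] 59
0 [309.2 196.1]
0.005 [308.9 194.3]
0.01 [308.7 192.5]
0.015 [308.5 190.7]
0.02 [308.2 188.9]
0.025 [308.  187.1]
knob 0.53 [442.9, 259.7, 26.9, 22.8] 506
knob_mid 0.48 [313.4, 201.4, 7.1, 6.8] 88
0 [310.6 200.5]
0.005 [312.  199.8]
0.01 [313.4 199.2]
0.015 [314.8 198.5]
0.02 [316.1 197.9]
0.025 [317.5 197.2]
knob [496.6  16.9  38.5] holder [np.float64(-35.6), np.float64(-1.7)]
knob [495.4  16.7  45. ] holder [np.float64(-36.9), np.float64(-1.8)]
knobS [492.9  21.4  38.5] [np.float64(-38.7), np.float64(3.3)]
```

>>> {"name": "arm_command", "arguments": {"steps": [[0, -40, -35, 0, -5], [0, -85, -75, 0, -10], [0, -130, -115, 0, -15], [0, -170, -150, 0, -20], [0, -210, -185, 0, -25], [0, -255, -225, 0, -28.8], [0, -295, -260, 0, -28.8], [0, -335, -295, 0, -28.8], [0, -380, -335, 0, -28.8], [0, -421.5, -371.5, 20, -28.8], [0, -421.5, -371.5, 50, -28.8], [0, -421.5, -371.5, 70, -28.8], [0, -421.5, -371.5, 70, -28.8], [0, -421.5, -371.5, 70, -28.8], [0, -421.5, -371.5, 70, -28.8]]}}

```text
clock: 3.08
eef_pos: [457.9, 13.8, 155.4]
eef_rot: [-3.141, 0.002, -3.009]
wrist_force: [0.7, 0.7, -0.8]
finger_gap: 0.5
finger_force: 0.0
```

Run:
```python
from h import *
s=monitor.read_state();print(s["clock"],s["eef_pos"].round(1),s["eef_rot"].round(3),s["finger_gap"],s["wrist_force"])
c=imaging.camera("wrist");save(c,"w0.png",None,1.25);print(c["mtx"].round(1).tolist(),np.array(c["view"]).round(3).tolist())
```

```text
3.075 [457.9  13.8 155.4] [-3.141e+00  2.000e-03 -3.009e+00] 0.5155392049223256 [ 0.70846281  0.71767102 -0.75606999]
[[309.7, 0.0, 321.5], [0.0, 309.7, 196.7], [0.0, 0.0, 1.0]] [[-0.132, 0.991, -0.001, 46.625], [0.957, 0.128, 0.262, -449.94], [0.259, 0.034, -0.965, 205.564], [0.0, 0.0, 0.0, 1.0]]
```

View pics/w0.png

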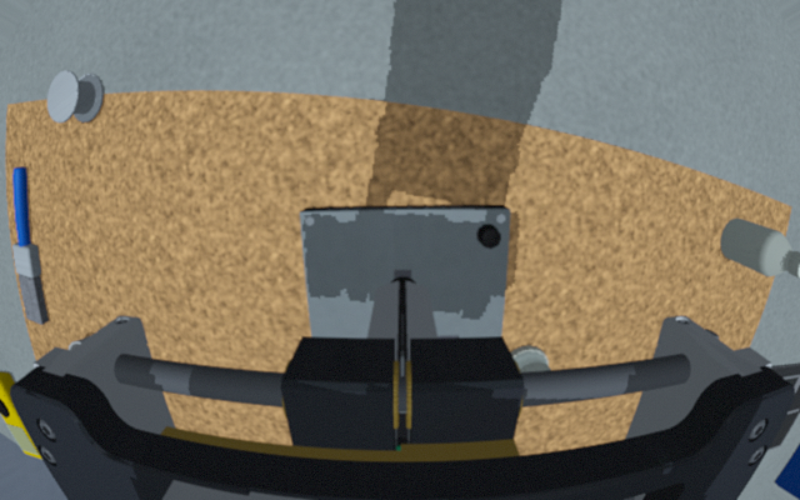

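The wrist view looks back past the shut fingers. It shows the plate's near edge with corners at about (302,210) and (509,207), and the cap at (488,236). I'll use these to refine the pose.

Run:
```python
from h import *
c=imaging.camera("wrist");K=c["mtx"];V=np.array(c["view"])
def won(u,z):
    u=(np.array(u)+.5)/1.25-.5;d=(u-K[:2,2])/K[0,0];t=np.hypot(*d)
    r=np.r_[d/t*np.sin(t),np.cos(t)];R=V[:3,:3];o=-R.T@V[:3,3];r=R.T@r;return o+r*(z-o[2])/r[2]
L=won((509,208),24);R=won((302,212),24);cap=won((488,236),32)
print(L,R,cap,np.linalg.norm(L-R)); d=(L-R)[:2];a=np.arctan2(-d[0],d[1]);ca,sa=np.cos(a),np.sin(a)
m=(L+R)[:2]/2;print(a,"origin",m+[100*ca-2.5*-sa,100*sa-2.5*ca])
```

```text
[419.96751891  93.59894104  24.        ] [444.68399951 -66.5746276   24.        ] [442.8536555   78.71335501  32.        ] 162.06935707239452
0.15310301105037138 origin [531.53728417  26.29195776]
```

>>> {"name": "arm_command", "arguments": {"steps": [[0, 0, 0, 30, 0], [0, 0, 0, 60, 0], [0, 0, 0, 85, 0], [0, 0, 0, 100, 0], [0, 0, 0, 108, 0], [0, 0, 0, 108, 0], [0, 0, 0, 108, 0]]}}

```text
clock: 4.05
eef_pos: [458.0, 13.6, 47.2]
eef_rot: [-3.141, 0.001, -3.01]
wrist_force: [0.5, 0.2, -0.7]
finger_gap: 0.1
finger_force: 0.0
```

Run:
```python
from h import *
c=imaging.camera("side");save(c,"side2.png",(240,130,440,270),4)
```

```text
(no output)
```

View pics/side2.png

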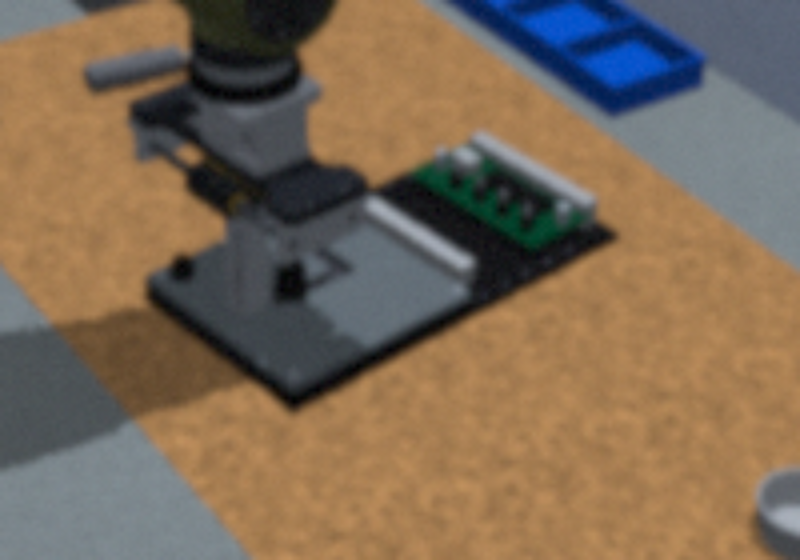

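The side view shows the finger standing low over the plate, a short gap behind the knob at (290,280). I'll push forward now.

>>> {"name": "arm_command", "arguments": {"steps": [[0, -5, 0, 0, 0], [0, -10, 0, 0, 0], [0, -15, 0, 0, 0], [0, -20, 0, 0, 0], [0, -25, 0, 0, 0], [0, -30, 0, 0, 0], [0, -35, 0, 0, 0], [0, -40, 0, 0, 0], [0, -45, 0, 0, 0], [0, -50, 0, 0, 0], [0, -54, 0, 0, 0], [0, -58, 0, 0, 0], [0, -61, 0, 0, 0], [0, -64, 0, 0, 0], [0, -64, 0, 0, 0]]}}

```text
clock: 5.98
eef_pos: [521.3, 22.0, 46.5]
eef_rot: [-3.141, 0.0, -3.01]
wrist_force: [-0.5, 0.3, 0.8]
finger_gap: 0.4
finger_force: 0.3
```

Run:
```python
from h import *
c=imaging.camera("side");save(c,"side3.png",(260,140,400,240),5.6)
```

```text
(no output)
```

View pics/side3.png

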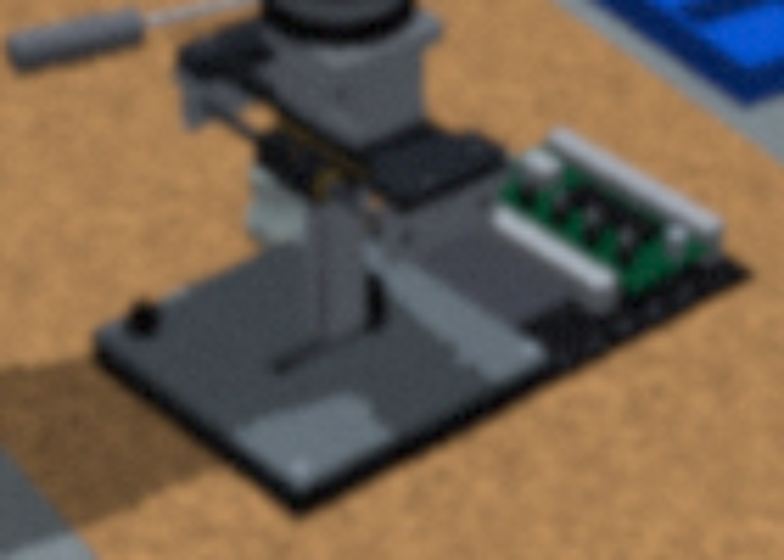

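The knob is ahead of the finger at about (375,300), and the jaw bar is nearly at the board. I'll continue gently until it stops.

>>> {"name": "arm_command", "arguments": {"steps": [[0, -2, 0, 0, 0], [0, -4, 0, 0, 0], [0, -5, 0, 0, 0]]}}

```text
clock: 6.4
eef_pos: [525.6, 22.6, 46.3]
eef_rot: [-3.142, -0.001, -3.01]
wrist_force: [-6.9, -1.0, 2.5]
finger_gap: 0.3
finger_force: 3.3
```

>>> {"name": "arm_command", "arguments": {"steps": [[0, -1, 0, 0, 0], [0, -2, 0, 0, 0]]}}

```text
clock: 6.65
eef_pos: [526.1, 22.7, 45.9]
eef_rot: [3.141, -0.005, -3.01]
wrist_force: [-17.3, -3.4, 9.4]
finger_gap: 0.4
finger_force: 8.5
```

The jaw is at its stop: force is up and the finger centre is at holder x of about -5.5, as predicted. Next I'll back off, go round to the knob's right side, then forward.

>>> {"name": "arm_command", "arguments": {"steps": [[0, 5, 0, 0, 0], [0, 12, 0, -1, 0], [0, 12, -10, -1, 0], [0, 12, -22, -1, 0], [0, 12, -34, -1, 0], [0, 12, -36, -1, 0], [0, 2, -36, -1, 0], [0, -9, -36, -1, 0], [0, -19, -36, -1, 0], [0, -19, -36, -1, 0], [0, -19, -36, -1, 0]]}}

```text
clock: 8.02
eef_pos: [551.3, -10.1, 47.3]
eef_rot: [3.141, -0.0, -3.009]
wrist_force: [-0.6, 0.2, -0.1]
finger_gap: 0.6
finger_force: 0.0
```

Run:
```python
from h import *
c=imaging.camera("side");save(c,"side4.png",(260,140,400,240),5.6)
```

```text
(no output)
```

View pics/side4.png

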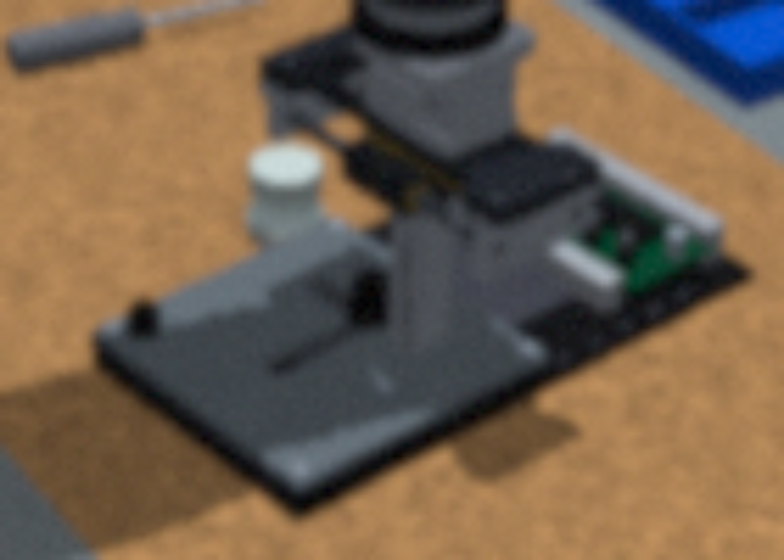

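The knob is at the corner, about (365,295), with the finger to its right and clear of it. I'll push left now.

>>> {"name": "arm_command", "arguments": {"steps": [[0, 0, 5, 0, 0], [0, 0, 9, 0, 0], [0, 0, 13, 0, 0], [0, 0, 17, 0, 0], [0, 0, 21, 0, 0], [0, 0, 25, 0, 0], [0, 0, 29, 0, 0], [0, 0, 33, 0, 0], [0, 0, 37, 0, 0], [0, 0, 41, 0, 0], [0, 0, 44, 0, 0], [0, 0, 46, 0, 0]]}}

```text
clock: 9.57
eef_pos: [545.4, 35.6, 47.4]
eef_rot: [3.142, 0.0, -3.01]
wrist_force: [-0.6, -1.7, 0.2]
finger_gap: 0.4
finger_force: 0.7
```

>>> {"name": "arm_command", "arguments": {"steps": [[0, 0, 1.5, 0, 0], [0, 0, 3, 0, 0]]}}

```text
clock: 9.82
eef_pos: [545.0, 38.4, 47.4]
eef_rot: [3.142, -0.0, -3.01]
wrist_force: [-0.3, -2.0, -0.2]
finger_gap: 0.4
finger_force: 0.7
```

>>> {"name": "arm_command", "arguments": {"steps": [[0, 0, 1.5, 0, 0], [0, 0, 3, 0, 0]]}}

```text
clock: 10.07
eef_pos: [544.6, 41.4, 47.4]
eef_rot: [3.142, 0.0, -3.01]
wrist_force: [-0.7, -0.9, 0.2]
finger_gap: 0.1
finger_force: 0.7
```

>>> {"name": "arm_command", "arguments": {"steps": [[0, 0, 1, 0, 0], [0, 0, 2, 0, 0]]}}

```text
clock: 10.32
eef_pos: [544.4, 43.4, 47.4]
eef_rot: [-3.142, -0.0, -3.01]
wrist_force: [-0.6, -1.8, 0.6]
finger_gap: 0.6
finger_force: 1.1
```

>>> {"name": "arm_command", "arguments": {"steps": [[0, 0, 1, 0, 0], [0, 0, 2, 0, 0]]}}

```text
clock: 10.58
eef_pos: [544.2, 44.3, 47.5]
eef_rot: [-3.14, -0.0, -3.01]
wrist_force: [-0.9, -13.1, 0.9]
finger_gap: 0.3
finger_force: 6.5
```

The force jumped to 13 N, so the knob is at the end stop. I'll back off to the right and lift clear.

>>> {"name": "arm_command", "arguments": {"steps": [[0, 0, -6, 0, 0], [0, 0, -20, 0, 0], [0, 0, -25, -5, 0], [0, 0, -25, -40, 0], [0, 0, -25, -80, 0], [0, 30, -50, -125, 0], [0, 80, -100, -150, 0], [0, 130, -150, -150, 0], [0, 150, -200, -150, 0], [0, 150, -200, -150, 0], [0, 150, -200, -150, 0]]}}

```text
clock: 11.95
eef_pos: [421.7, -172.9, 197.7]
eef_rot: [3.142, 0.0, -3.011]
wrist_force: [-0.4, 1.5, -0.4]
finger_gap: 0.5
finger_force: 0.0
```

Run:
```python
from h import *
s=monitor.read_state();print(s["clock"],s["eef_pos"].round(1))
a=imaging.camera("top")["img"][80:240,230:390,::-1];b=imaging.camera("side")["img"][130:250,260:420,::-1]
cv2.imwrite("pics/f.png",np.vstack([cv2.resize(a,(340,340),interpolation=3),cv2.resize(b,(340,255),interpolation=3)]))
```

```text
11.95 [ 421.7 -172.9  197.7]
```

View pics/f.png

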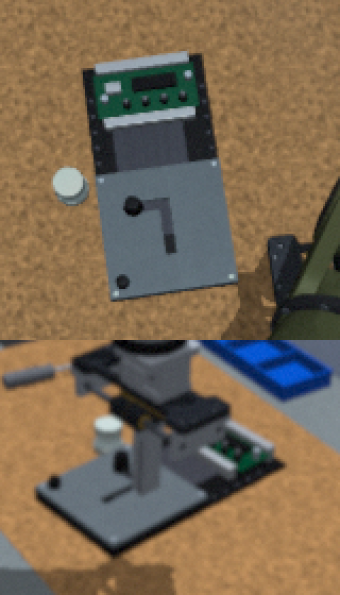

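The top view shows the jaw against the board and the knob at (133,206), covering the short leg's closed end. The cap and jar haven't moved and the hand is away.

```bash
python3 -c "
from cell import job
print(job.sign_off())"
```

```text
the job is handed in; nothing more can be done
None
```

The jaw is closed on the circuit board and the knob is at the end of the short leg, pushed until force rose at both stops. The hand is clear and the job was handed in at about 12 s; no verdict came back.

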